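Zero the dial indicator and load the spring leaf with the push gauge

ROBOT

A 6-joint arm with a two-finger parallel gripper is mounted at the origin on the work surface. World frame = base frame: x ahead of the robot, y to its left, z up, the work surface at z = 0. Lengths are in mm, angles in rad, forces in N, time in s.
With the tool pointing down it reaches from about 350 to 975 mm from the base axis. Payload 7.1 kg.
Tool frame: the origin (TCP) lies at the very end of the fingers, on their centre line; the grasp point (between the pads) lies 19 mm behind it; z points along the fingers, y is the line along which they close (so a half turn about z gives the same grasp; the last joint's range is limited). The gripper opens to 88 mm and grips with 3 to 60 N. Pads are 20 mm wide; open, the fingers measure 115 mm over their backs; the gripper's body (75 mm by 178 mm) begins 61 mm behind the grasp point.
Start: joints at [1.102, 0.423, 1.63, -0, 1.089, -0.019], TCP at [271.708, 562.832, 222.675] pointing down, gripper open.
Joint ranges: [-3, 3], [-0.9, 2.11], [0.09, 2.58], [-1.31, 4.45], [0.11, 2.69], [-2.54, 2.54]. Speed limits (rad/s): [2.39, 2.39, 3.01, 3.14, 3.14, 3.14].

INTERFACE

Orientations are given as a rotation vector (axis times angle).
In Python, from workcell import sensors, imaging, close_job gives the robot as it stands. The module is installed in compiled form; this text tells all that it offers.
- The arm moves only by the tool servo_tool, never from a script. Its argument "steps" is a list of rows, each a list of 3 entries, a list of its own where there are three numbers: the shift along the world's x, y, z in m, then the turn, a rotation vector about the world's x, y, z in degrees, then the opening, from -1 (shut) to 1 (fully open). A call has exactly 8 rows; each row shifts and turns the commanded pose from where the row before left it; what a row does not reach is not made up. A row lasts 1/12 s, in which the tool goes at most 41.7 mm and 7.16 degrees, less where a joint would pass 70% of its speed; a pose out of reach is approached as far as the arm can. A call is refused whole if a number of a shift passes 0.0417 or a number of a turn 7.16, either way. A call with a gripper value outside its range is refused whole. The fingers move at their own pace and stop on an object; the grip force is fixed at half the most. Time passes only in rows, so rows that do not move let the fingers close, or fill a call up. It gives the time, the measured TCP pose, the force, the opening and the grip force at its end, in the units of the state.
- sensors.get_obs(): the state, without advancing time (a new reading comes with each control period).
- imaging.get_image(name): name is "scene" or "top"; returns a dict with "color" (384x512x3 uint8, blue, green, red), "range_z" (384x512 float32, mm along the optical axis (not along the pixel's ray), 0 where there is no reading), "vertical_fov" (degrees; the focal length in pixels is half the picture's height over the tangent of half this angle, whatever the lens; pixels are square), "cx", "cy" (the principal point, pixels), "k1" (the pictures are not rectified: a ray, as slopes to the right and down, at radius r is drawn at 1 + k1 r^2 times it, then the intrinsics apply), "rvec" (rotation vector, rad) and "tvec" (3), from world to camera coordinates, as OpenCV has them. Camera axes: x right, y down, z forward; pixel columns grow to the right and rows downward; lengths in mm; the calibration is good to about 2 mm. A picture is of the moment at which its call begins.
- close_job(): hands the job in; it is judged then, once.
The state is a dict: "t": time; "qpos": joint angles; "qvel": joint speeds; "joint_torque": joint torques, N m; "ee_pos": TCP position; "orientation": TCP orientation; "ft_force": force on the tool from outside, world axes, zero at the start; "moment": the same for the moment, N m; "width": finger opening in mm; "grasp_force": force on a finger pad.
Only numpy, scipy, OpenCV 4.12 (cv2) and the standard library are available. Lean on these libraries where they do the work, as an engineer would, in place of code of your own. Each camera call takes 0.05 s, during which the arm holds its last target. There are 200 camera calls.

TASK

Take a deflection reading on the clamped spring leaf: first turn the knurled bezel of the dial indicator until the red zero mark on its face stands at the tip of the black hand, and let go of it. Then take the tubular push gauge out of its black stand and, holding it upright, press its tip gently onto the leaf inside the red circle until the red ring on its plunger comes level with the gauge's nose (about 5 N, well short of the plunger's stop); the hand will swing off zero as the leaf gives. Finish while still holding the gauge there at that push, without letting go, with the bezel as you set it; do not knock the indicator with the gauge, and leave the dish of nuts, teal spool, acrylic cube and caliper case where they are.

Things in the scene. Friction and masses are not known exactly. Their poses are not given: they have to be found in the camera images.
- fixture: Steel plate 110 x 310 x 12 mm, fixed flat on the shelf. Origin: centre of underside; x across, y along it (to the robot's left at yaw 0). On its centre line, y in mm: dark clamp block 100 to 140 (61 high), leaf 100 to -48, red circle 35, dial centre -38, grey magnetic base -84 to -148 (50 wide, 57 high) with a post at -104 (76 high). Nothing on it is higher than 100 mm above the shelf.
- dial_center (a point): Centre of the dial indicator's upward-facing white dial, level with the bezel's top, 98 mm above the shelf; x and y axes as the fixture's. The knurled dark bezel round it, 58 mm in diameter and 10 mm high, is gripped to turn the dial face; below it the grey housing (55 mm) reaches 15 mm further down. Nothing else within 70 mm of it sideways is higher than 76 mm above the shelf.
- bezel (a joint): Turn of the bezel with the dial face, rad, growing clockwise seen from above. At 0 the red zero mark stands exactly at the tip of the black hand. It starts between 0.6 and 2.4, stops at -2.0 and 3.6, resists with about 0.05 N m and stays where it is left.
- zero_mark (a point): The red zero mark on the white dial face, 22 mm from the dial's centre; it goes round with the bezel. The rest of the dial has black ticks.
- needle (a joint): Turn of the dial's black hand, rad, clockwise seen from above. 0 while the leaf is not loaded: the hand (20.5 mm long) then points along the fixture's +x. Loading the leaf swings it anticlockwise, about 1.2 rad at 5 N, as it should; the bezel is not to follow it.
- load_mark (a point): Centre of the red circle (17 mm across, with a red dot) on top of the spring leaf, 45 mm above the shelf. The leaf is an aluminium strip 30 mm wide, 3 mm thick, level and springy: it gives about 0.25 mm here under 5 N, 65 mm from its clamp. The dial indicator's nearest edge is 44 mm away.
- gauge: Tubular push gauge, about 110 g, upright in its stand. Origin: centre of the nose (its lower end), 27 mm above the shelf at first; z runs up it. In mm up from the origin: steel neck 18 diameter, 0 to 28; grey barrel 26 diameter, to 112; black cap 22 diameter, to 120. An 8 mm plunger with a round end sticks out 18 mm below the nose. Its shoulder rests on the stand's top; it lifts straight out.
- gauge_grip (a point): Point on the gauge's axis 75 mm above its origin, a good height to grip the barrel.
- gauge_tip (a point): Lowest point of the plunger's round end: 18 mm below the gauge's origin when the plunger is out.
- gauge_plunger (a joint): How far the plunger is pushed into the gauge, m: 0 is fully out, 0.016 is the stop. Spring of 0.5 N per mm, no preload: at 0.010 the push is 5 N and the red ring on the plunger is level with the nose.
- stand: Black block 64 x 64 x 55 mm, fixed on the shelf, with one upright round through hole 21 mm in diameter in its middle, where the gauge stands. Origin: centre of the underside.
- nut_dish: White ceramic dish with hex nuts, 104 mm across the rim, 30 mm high. Bystander. Origin: centre of the underside.
- spool: Empty teal plastic spool standing on end, 64 mm in diameter, 50 mm high. Bystander. Origin: centre of the underside.
- acrylic_cube: Clear acrylic cube, 50 mm. Bystander. Origin: centre of the underside.
- caliper_case: Hard case with clear lid and latch, grey calipers inside, 92 x 245 x 35 mm, latch on its -x side. Bystander. Origin: centre of the underside.
- leaf: The spring leaf itself (see load_mark). Origin: at the clamp's edge, in the middle of its thickness, 43.5 mm above the shelf; it runs along the fixture's -y.
- indicator: The dial indicator as a whole. Origin: on the axis of its spindle, at the leaf's top face, 45 mm above the shelf; the spindle's tip rests on the leaf there, 73 mm from the red circle's centre.
Mind the look-alikes: they are no part of the job. Of the things that look like the gauge, the middle-sized one is meant. Leave any pink look-alike of the stand alone.

How it is judged:
By the outcome, as a careful person would: the job done as asked, in the order asked, and still so for the second after the job is handed in, while the arm keeps its last pose, push and grip.
It also fails if it takes over 56 s, if anything falls off the work surface, if the arm or the gripper's body presses on something with over 40 N, if the wrist force passes 120 N, or if a joint passes its speed limit or range.

## Working session

There is one attempt and no reset: what is moved stays moved. The work goes in short steps, Python scripts to look and compute and a tool call to move; the robot and the scene stay as the last step left them, time stands still between calls to the robot, and variables do not carry over. Pictures are saved under pics/ and viewed, at most 10 in all, crops included, and the job is handed in when it is done.

Besides the shell and the picture viewer there is one more tool, called after ">>>" by a JSON object that holds its "fn" and its "kwargs", one argument or row to a line. servo_tool: Moves the arm, as the interface text tells. Its arguments: {"type":"object","properties":{"steps":{"type":"array"}},"required":["steps"]}

```bash
mkdir -p pics && cat > h.py <<'E'
import numpy as np, cv2
from workcell import sensors, imaging
def cam(name):
    d=imaging.get_image(name); h,w=d["color"].shape[:2]
    f=h/2/np.tan(np.radians(d["vertical_fov"])/2)
    R=cv2.Rodrigues(np.array(d["rvec"],float))[0]; t=np.array(d["tvec"],float).ravel()
    d.update(f=f,R=R,t=t,K=np.array([[f,0,d["cx"]],[0,f,d["cy"]],[0,0,1]]),dist=np.array([d["k1"],0,0,0,0]))
    return d
def rays(d,uv):
    n=cv2.undistortPoints(np.array(uv,float).reshape(-1,1,2),d["K"],d["dist"]).reshape(-1,2)
    return np.c_[n,np.ones(len(n))]
def onplane(d,uv,z):
    r=rays(d,uv)@d["R"]; C=-d["R"].T@d["t"]
    return C+r*((z-C[2])/r[:,2])[:,None]
def depthpt(d,uv):
    uv=np.array(uv).reshape(-1,2); zz=np.array([d["range_z"][int(v),int(u)] for u,v in uv])
    return (rays(d,uv)*zz[:,None]-d["t"])@d["R"]
def proj(d,P):
    return cv2.projectPoints(np.array(P,float).reshape(-1,1,3),np.array(d["rvec"],float),d["t"],d["K"],d["dist"])[0].reshape(-1,2)
E
python3 - <<'E'
from h import *
for n in("top","scene"):
    d=cam(n); print(n,d["f"],d["cx"],d["cy"],d["k1"],-d["R"].T@d["t"],d["R"].round(2).tolist())
    cv2.imwrite(f"pics/{n}0.png",cv2.resize(d["color"],None,fx=1.56,fy=1.56,interpolation=cv2.INTER_CUBIC))
    np.save(n+"0.npy",d,allow_pickle=True)
print(sensors.get_obs())
E
```

```text
top 481.846993765163 257.23342331119704 193.77995178925218 -0.09762313219789111 [ 309.42357532    7.71782397 1624.21935054] [[0.01, -1.0, -0.01], [-0.99, -0.01, -0.16], [0.16, 0.01, -0.99]]
scene 365.15247247436486 247.06906260081212 194.91575071576088 0.03674298299016357 [1296.71690151 -100.29138863  719.30694256] [[0.12, 0.99, 0.0], [0.62, -0.07, -0.78], [-0.77, 0.09, -0.63]]
{'t': 0.1, 'qpos': array([ 1.10199649e+00,  4.23758434e-01,  1.63057133e+00,  4.60915367e-06,
        1.08859712e+00, -1.89994448e-02]), 'qvel': array([-0.00059298, -0.0010673 , -0.00307532, -0.00198913,  0.00095134,
        0.00110859]), 'joint_torque': array([ 7.78810590e-04, -5.45620251e+01, -2.74325895e+01,  6.45236811e-02,
        1.88090274e-02, -2.37445443e-05]), 'ee_pos': array([271.4997716 , 562.4176388 , 221.99976536]), 'orientation': array([-7.00534051e-01, -3.06215661e+00,  2.03201640e-03]), 'ft_force': array([-0.59589629,  0.02098024,  0.96348841]), 'moment': array([-0.01900509, -0.04269848, -0.03478585]), 'grasp_force': 0.0, 'width': 88.31577956608825}
```

View pics/top0.png

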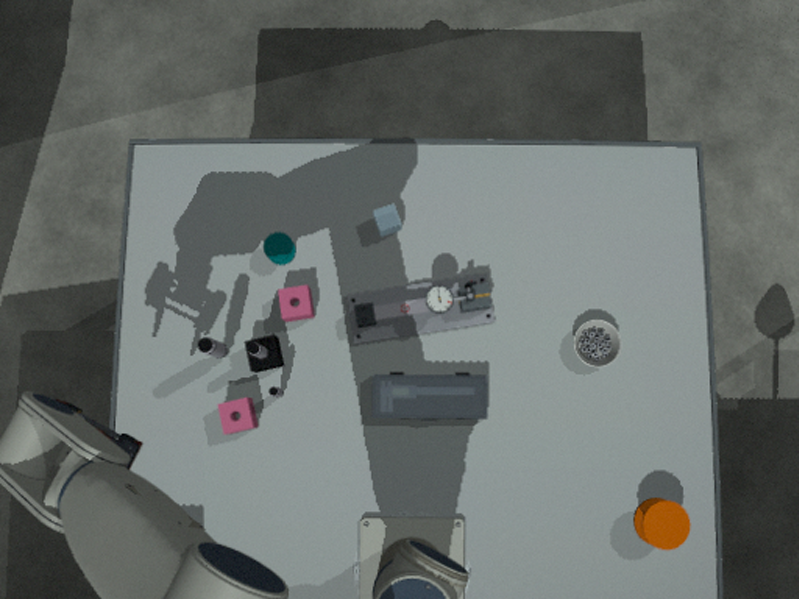

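View pics/scene0.png

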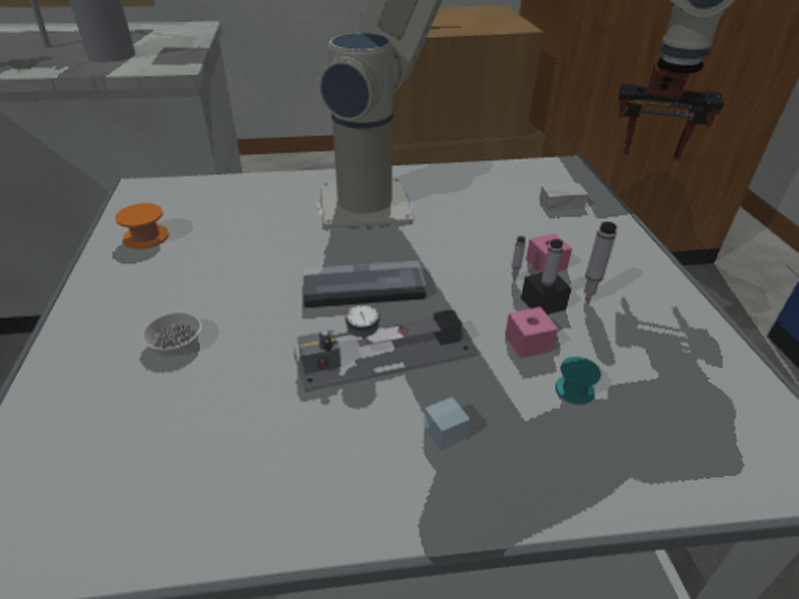

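The pictures (1.56x) show three gauge-like tubes. In the top view they are the large one at (208,345), the one in the black stand at (262,350) and the small one at (275,391). In the scene view they are at (603,260), (552,265) and (518,258). The middle-sized one in the black stand fits the description. The pink blocks at (296,302) and (238,416) are look-alikes. The fixture's dial is at (439,298), the red circle at (405,309) and the clamp at (363,314). I'll measure these and confirm in one enlarged crop.

```bash
cat > m.py <<'E'
from h import *
def cloud(d):
    h,w=d["range_z"].shape; u,v=np.meshgrid(np.arange(w),np.arange(h))
    P=(rays(d,np.c_[u.ravel(),v.ravel()])*d["range_z"].reshape(-1,1)-d["t"])@d["R"]
    return P.reshape(h,w,3)
E
python3 - <<'E'
from m import *
D={n:np.load(n+"0.npy",allow_pickle=True).item() for n in("top","scene")}
for n,d in D.items():
    P=cloud(d); c=d["color"].astype(int); b,g,r=c[...,0],c[...,1],c[...,2]; Z=P[...,2]
    red=(r-g>25)&(r-b>25)&(P[...,0]>300)&(P[...,0]<800)&(np.abs(P[...,1])<170)
    k,lab,st,ce=cv2.connectedComponentsWithStats(red.astype(np.uint8))
    for i in range(1,k):
        m=lab==i; z=np.median(Z[m]); print(n,"red",st[i,4],ce[i].round(1),"z",z.round(),"pt",onplane(d,[ce[i]],45)[0].round(1), onplane(d,[ce[i]],98)[0].round(1), c[m].mean(0).round())
    X,Y=P[...,0],P[...,1]
    reg=(X>380)&(X<720)&(Y>-200)&(Y<200)
    wh=reg&(c.min(2)>120)&(Z>85)&(Z<110)
    def cen(m,z,name):
        k,lab,st,ce=cv2.connectedComponentsWithStats(m.astype(np.uint8))
        if k<2: return
        i=1+np.argmax(st[1:,4]); mm=lab==i
        (u,v),s,a=cv2.minAreaRect(np.argwhere(mm)[:,::-1].astype(np.float32)); 
        pl=onplane(d,np.argwhere(mm)[:,::-1],z)[:,:2].astype(np.float32); R=cv2.minAreaRect(pl)
        print(n,name,st[i,4],ce[i].round(1),"cen",pl.mean(0).round(1),"rect",np.round(R[0],1),np.round(R[1],1),round(R[2],2),"medZ",np.median(Z[mm]).round(1))
    cen(reg&(Z>90)&(Z<112),98,"dial+bezel"); cen(wh,98,"white")
    cl=reg&(Z>52)&(Z<70)&(Y>20)
    cen(cl,61,"clamp")
    cen(reg&(Z>45)&(Z<66)&(Y<-90),57,"base")
    cen(reg&(Z>5)&(Z<120),12,"plate+")
    sr=(X>300)&(X<700)&(Y>200)&(Y<480)
    cen(sr&(Z>48)&(Z<62)&(c.max(2)<70),55,"stand")
    for i,(lo,hi) in enumerate([(140,155),(156,240),(60,139)]): cen(sr&(Z>lo)&(Z<hi),147,f"z{lo}-{hi}")
    u0,v0=(proj(d,[[560,320,60]])[0]).astype(int); u1,v1=(proj(d,[[575,-40,98]])[0]).astype(int)
    A=d["color"][v0-45:v0+45,u0-60:u0+60]; B=d["color"][v1-15:v1+15,u1-20:u1+20]
    cv2.imwrite(f"c_{n}.png",np.vstack([cv2.resize(A,(400,300),interpolation=2),cv2.resize(B,(400,300),interpolation=0)]))
cv2.imwrite("pics/crop1.png",np.hstack([cv2.imread("c_top.png"),cv2.imread("c_scene.png")]))
E
```

```text
top red 2 [307.5 189. ] z 56.0 pt [ 577.3 -141.3   45. ] [ 568.3 -136.3   98. ] [ 59. 118. 144.]
top red 1 [195. 192.] z 1624.0 pt [564.8 233.   45. ] [556.2 225.5  98. ] [120.  90. 165.]
top red 4 [288.2 193.2] z 99.0 pt [562.6 -77.2  45. ] [554.1 -74.4  98. ] [104. 107. 151.]
top red 3 [260.7 195.3] z 52.0 pt [555.   14.3  45. ] [546.8  14.1  98. ] [109. 105. 141.]
top red 3 [257.3 198.7] z 47.0 pt [543.8  25.2  45. ] [535.9  24.7  98. ] [66. 64. 94.]
top red 2 [260.5 199. ] z 43.0 pt [542.7  14.7  45. ] [534.9  14.5  98. ] [ 80.  77. 116.]
top red 1 [145. 273.] z 1624.0 pt [295.7 390.3  45. ] [296.1 377.5  98. ] [120.  94. 164.]
top red 1 [431. 321.] z 1624.0 pt [ 146.9 -540.1   45. ] [ 152.4 -521.8   98. ] [ 68.  86. 123.]
top red 1 [422. 332.] z 1624.0 pt [ 112.2 -509.5   45. ] [ 118.8 -492.1   98. ] [  1.  85. 168.]
top red 1 [429. 333.] z 1624.0 pt [ 108.8 -532.5   45. ] [ 115.5 -514.4   98. ] [  4.  88. 168.]
top dial+bezel 252 [281.5 191.2] cen [560.6 -52.8] rect [559.8 -52.7] [55.3 54.6] 0.17 medZ 98.7
top white 187 [281.1 191.2] cen [560.7 -51.5] rect [559.7 -52.7] [48.8 4
[... 1138 characters left out ...]
9.2] 83.24 medZ 99.0
scene clamp 163 [287.  203.7] cen [540.8 102.2] rect [540.6 101.4] [48.8 41.9] 9.22 medZ 55.6
scene base 326 [203.2 222. ] cen [ 583.4 -131.4] rect [ 582.9 -126.7] [73.1 65.8] 7.47 medZ 57.0
scene plate+ 3732 [242.1 222.2] cen [547.3 -23.4] rect [518.  -17.5] [194.6 320.2] 9.15 medZ 14.4
scene stand 249 [350.4 182.5] cen [459.4 313. ] rect [453.2 315.1] [72.2 67.1] 12.6 medZ 55.2
scene z140-155 55 [386.3 155.1] cen [461.8 400.7] rect [460.8 402.1] [32.5 33.2] 62.12 medZ 147.8
scene z156-240 133 [389.  147.5] cen [423.3 425.4] rect [422.  424.5] [36.1 68.2] 65.93 medZ 171.2
scene z60-139 267 [382.6 168.5] cen [524.3 363.7] rect [522.8 364.9] [ 31.  120.4] 59.69 medZ 100.9
```

View pics/crop1.png

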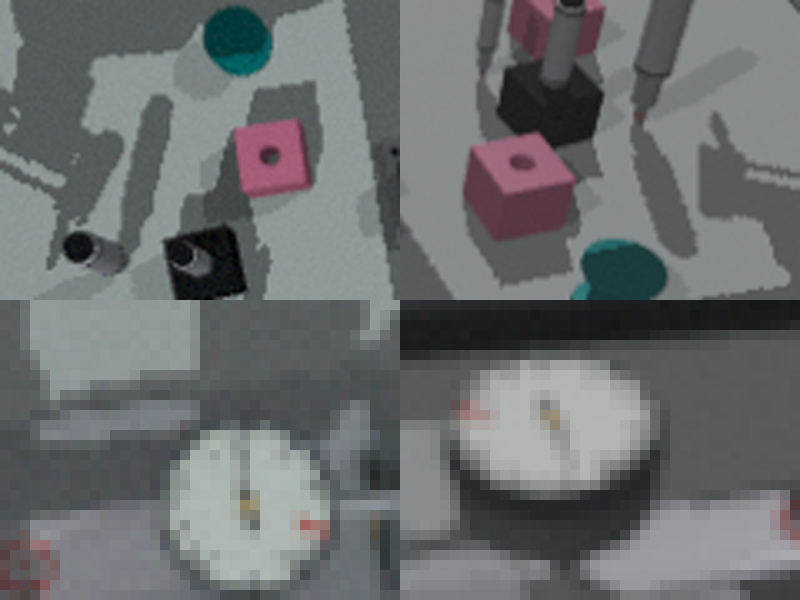

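The crop shows the tube in the black stand at (190,255) in its top-view panel, with a larger tube at left (78,248) and a smaller one behind it in the scene panel. So the middle-sized one in the black stand is the gauge meant. In the dial panel (top view) the hand points up, along the fixture's +x, and the red mark is at right (312,525). That puts the bezel at about 2.07 rad. I'm moving over the dial now.

>>> {"fn": "servo_tool", "kwargs": {
  "steps": [
    [[0.012, -0.0256, 0], [0, 0, -5.4], 1],
    [[0.012, -0.0256, 0], [0, 0, -5.4], 1],
    [[0.012, -0.0256, 0], [0, 0, -5.4], 1],
    [[0.012, -0.0256, 0], [0, 0, -5.4], 1],
    [[0.012, -0.0256, 0], [0, 0, -5.4], 1],
    [[0.012, -0.0256, 0], [0, 0, -5.4], 1],
    [[0.012, -0.0256, 0], [0, 0, -5.4], 1],
    [[0.012, -0.0256, 0], [0, 0, -5.4], 1]
  ]
}}

```text
t: 0.77
ee_pos: [367.9, 356.6, 222.4]
orientation: [-1.784, -2.585, 0.001]
ft_force: [0.8, 0.0, 0.3]
width: 87.6
grasp_force: 0.0
```

>>> {"fn": "servo_tool", "kwargs": {
  "steps": [
    [[0.012, -0.0256, 0], [0, 0, -5.4], 1],
    [[0.012, -0.0256, 0], [0, 0, -5.4], 1],
    [[0.012, -0.0256, 0], [0, 0, -5.4], 1],
    [[0.012, -0.0256, 0], [0, 0, -5.4], 1],
    [[0.012, -0.0256, 0], [0, 0, -5.4], 1],
    [[0.012, -0.0256, 0], [0, 0, -5.4], 1],
    [[0.012, -0.0256, 0], [0, 0, -5.4], 1],
    [[0.012, -0.0256, 0], [0, 0, -5.4], 1]
  ]
}}

```text
t: 1.43
ee_pos: [463.9, 151.8, 222.5]
orientation: [-2.611, -1.747, 0.001]
ft_force: [0.5, 0.2, 0.7]
width: 87.5
grasp_force: 0.0
```

>>> {"fn": "servo_tool", "kwargs": {
  "steps": [
    [[0.012, -0.0256, 0], [0, 0, -5.4], 1],
    [[0.012, -0.0256, 0], [0, 0, -5.4], 1],
    [[0.012, -0.0256, 0], [0, 0, -5.4], 1],
    [[0.012, -0.0256, 0], [0, 0, -5.4], 1],
    [[0.012, -0.0256, 0], [0, 0, -5.4], 1],
    [[0.012, -0.0256, 0], [0, 0, -5.4], 1],
    [[0.012, -0.0256, 0], [0, 0, -5.4], 1],
    [[0.012, -0.0256, 0], [0, 0, -5.4], 1]
  ]
}}

```text
t: 2.1
ee_pos: [559.9, -52.9, 222.4]
orientation: [-3.071, -0.663, 0.001]
ft_force: [0.5, 0.6, -0.5]
width: 87.9
grasp_force: 0.0
```

```bash
cat > dial.py <<'E'
from m import *
def dial(d,c0=(560.2,-52.6),yaw=9.9):
    h,w=d["range_z"].shape; u,v=np.meshgrid(np.arange(w),np.arange(h)); uv=np.c_[u.ravel(),v.ravel()]
    P=onplane(d,uv,98)[:,:2]; c=d["color"].reshape(-1,3).astype(float)
    rel=P-c0; r=np.hypot(*rel.T)
    m=r<26.5; red=np.clip(c[:,2]-c[:,:2].max(1)-12,0,None)*m*(r>10)
    z=(rel*red[:,None]).sum(0)/red.sum()
    ring=(r<19)&(r>6); g=c.mean(1); dark=np.clip(np.median(g[r<19])-25-g,0,None)*ring
    a=np.degrees(np.arctan2(rel[:,1],rel[:,0]))
    hd=(rel*dark[:,None]).sum(0)/dark.sum()
    # white face centre
    wt=(g>110)&(r<40)&(c.max(1)-c.min(1)<60)
    return "red rel",z.round(1),"ang",np.degrees(np.arctan2(z[1],z[0])).round(1),"w",red.sum().round(),"hand",hd.round(1),np.degrees(np.arctan2(hd[1],hd[0])).round(1)
if __name__=="__main__":
    for n in("top","scene"):
        d=np.load(n+"0.npy",allow_pickle=True).item()
        print(n,*dial(d)); print(onplane(d,[[176,250.5]],100))
E
python3 dial.py
```

```text
top red rel [ -5.9 -20.6] ang -105.9 w 130.0 hand [ 6.  -5.8] -44.1
[[368.12487716 280.518504   100.        ]]
scene red rel [ -8.6 -21. ] ang -112.3 w 72.0 hand [-7.1 -2.9] -157.6
[[ 716.92181892 -192.81070624  100.        ]]
```

>>> {"fn": "servo_tool", "kwargs": {
  "steps": [
    [[0, 0, -0.018], [0, 0, 0], 1],
    [[0, 0, -0.018], [0, 0, 0], 1],
    [[0, 0, -0.018], [0, 0, 0], 1],
    [[0, 0, -0.018], [0, 0, 0], 1],
    [[0, 0, -0.018], [0, 0, 0], 1],
    [[0, 0, -0.018], [0, 0, 0], 1],
    [[0, 0, -0.018], [0, 0, 0], 1],
    [[0, 0, -0.016], [0, 0, 0], 1]
  ]
}}

```text
t: 2.77
ee_pos: [559.2, -51.5, 79.3]
orientation: [-3.069, -0.67, 0.002]
ft_force: [-0.5, -0.4, -0.4]
width: 87.4
grasp_force: 0.0
```

>>> {"fn": "servo_tool", "kwargs": {
  "steps": [
    [[0, 0, 0], [0, 0, 0], 0.5],
    [[0, 0, 0], [0, 0, 0], 0.4],
    [[0, 0, 0], [0, 0, 0], 0.36],
    [[0, 0, 0], [0, 0, 0], 0.33],
    [[0, 0, 0], [0, 0, 0], 0.3],
    [[0, 0, 0], [0, 0, 0], 0.28],
    [[0, 0, 0], [0, 0, 0], 0.2],
    [[0, 0, 0], [0, 0, 0], 0.1]
  ]
}}

```text
t: 3.43
ee_pos: [560.6, -51.9, 81.6]
orientation: [3.068, 0.67, 0.003]
ft_force: [0.4, -2.7, 6.5]
width: 56.1
grasp_force: 30.0
```

>>> {"fn": "servo_tool", "kwargs": {
  "steps": [
    [[0, 0, 0], [0, 0, 7], 0.1],
    [[0, 0, 0], [0, 0, 7], 0.1],
    [[0, 0, 0], [0, 0, 7], 0.1],
    [[0, 0, 0], [0, 0, 7], 0.1],
    [[0, 0, 0], [0, 0, 7], 0.1],
    [[0, 0, 0], [0, 0, 7], 0.1],
    [[0, 0, 0], [0, 0, 7], 0.1],
    [[0, 0, 0], [0, 0, 7], 0.1]
  ]
}}

```text
t: 4.1
ee_pos: [559.7, -51.3, 81.6]
orientation: [-2.389, -2.039, -0.001]
ft_force: [-2.9, 0.7, 10.7]
width: 56.3
grasp_force: 30.0
```

>>> {"fn": "servo_tool", "kwargs": {
  "steps": [
    [[0, 0, 0], [0, 0, 7], 0.1],
    [[0, 0, 0], [0, 0, 7], 0.1],
    [[0, 0, 0], [0, 0, 7], 0.1],
    [[0, 0, 0], [0, 0, 7], 0.1],
    [[0, 0, 0], [0, 0, 7], 0.1],
    [[0, 0, 0], [0, 0, 7], 0.1],
    [[0, 0, 0], [0, 0, 7], 0.1],
    [[0, 0, 0], [0, 0, 7], 0.1]
  ]
}}

```text
t: 4.77
ee_pos: [558.6, -51.6, 81.6]
orientation: [-1.151, -2.921, 0.001]
ft_force: [-6.7, -3.0, 13.0]
width: 56.4
grasp_force: 30.0
```

>>> {"fn": "servo_tool", "kwargs": {
  "steps": [
    [[0, 0, 0], [0, 0, 7], 0.1],
    [[0, 0, 0], [0, 0, 0], 0.1],
    [[0, 0, 0], [0, 0, 0], 0.1],
    [[0, 0, 0], [0, 0, 0], 0.1],
    [[0, 0, 0], [0, 0, 0], 0.1],
    [[0, 0, 0], [0, 0, 0], 0.1],
    [[0, 0, 0], [0, 0, 0], 0.1],
    [[0, 0, 0], [0, 0, 0], 0.1]
  ]
}}

```text
t: 5.43
ee_pos: [558.6, -51.7, 81.6]
orientation: [-0.98, -2.983, 0.001]
ft_force: [-5.8, -2.9, 13.1]
width: 56.5
grasp_force: 30.0
```

>>> {"fn": "servo_tool", "kwargs": {
  "steps": [
    [[0, 0, 0], [0, 0, 0], 0.5],
    [[0, 0, 0], [0, 0, 0], 1],
    [[0, 0, 0], [0, 0, 0], 1],
    [[0, 0, 0], [0, 0, 0], 1],
    [[0, 0, 0.015], [0, 0, 0], 1],
    [[0, 0, 0.025], [0, 0, 0], 1],
    [[0, 0, 0.03], [0, 0, 0], 1],
    [[0, 0, 0.03], [0, 0, 0], 1]
  ]
}}

```text
t: 6.1
ee_pos: [559.1, -51.4, 181.0]
orientation: [-0.98, -2.983, 0.0]
ft_force: [1.1, -0.1, -0.5]
width: 87.6
grasp_force: 0.0
```

>>> {"fn": "servo_tool", "kwargs": {
  "steps": [
    [[-0.01, 0.035, 0.01], [0, 0, 0], 1],
    [[-0.01, 0.035, 0.01], [0, 0, 0], 1],
    [[-0.01, 0.035, 0.01], [0, 0, 0], 1],
    [[-0.01, 0.035, 0.01], [0, 0, 0], 1],
    [[-0.01, 0.035, 0], [0, 0, 0], 1],
    [[-0.01, 0.035, 0], [0, 0, 0], 1],
    [[-0.01, 0.035, 0], [0, 0, 0], 1],
    [[0, 0, 0], [0, 0, 0], 1]
  ]
}}

```text
t: 6.77
ee_pos: [488.1, 198.2, 220.7]
orientation: [-0.974, -2.986, -0.002]
ft_force: [-1.0, -0.7, 0.4]
width: 87.7
grasp_force: 0.0
```

```bash
python3 - <<'E'
from dial import *
t=[]
for n in("top","scene"):
    ds=[cam(n) for _ in range(4)]; d=ds[0]; d["color"]=np.mean([x["color"] for x in ds],0).astype(np.float32)
    np.save(n+"1.npy",d,allow_pickle=True)
    print(n,*dial(d))
    u1,v1=proj(d,[[560,-52,98]])[0].astype(int)
    t.append(cv2.resize(d["color"][v1-14:v1+15,u1-14:u1+15].clip(0,255).astype(np.uint8),(400,400),interpolation=cv2.INTER_NEAREST))
cv2.imwrite("pics/dial1.png",np.hstack(t))
E
```

```text
top red rel [21.7  4.7] ang 12.3 w 86.0 hand [14.1  2.5] 10.0
scene red rel [20.6  5.1] ang 13.8 w 49.0 hand [-2.4  0.3] 172.4
```

View pics/dial1.png

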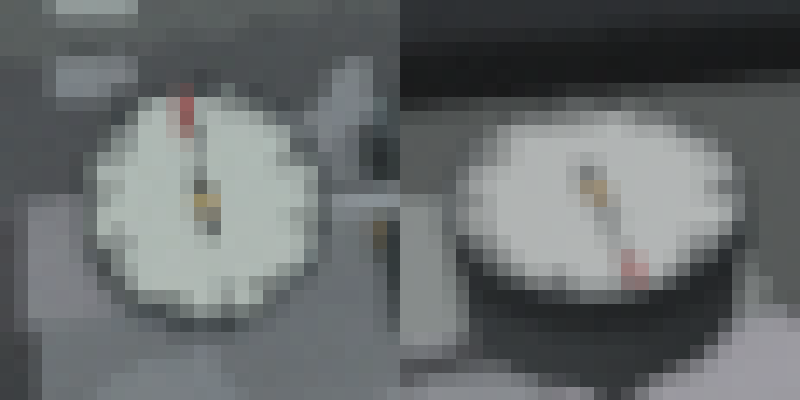

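The red mark (185,110 in the top panel, 635,268 in the scene panel) stands at the hand's tip, perhaps 2° past it. I'll check against the hand itself in the same pictures.

```bash
python3 - <<'E'
from dial import *
for n,c0 in(("top",(560.6,-52.4)),("scene",(558.5,-52.0))):
    d=np.load(n+"1.npy",allow_pickle=True).item()
    # rectify dial plane to a 0.5 mm grid, local frame yaw 9.9, centre c0
    a=np.radians(9.9); s=np.arange(-30,30.1,.5); X,Y=np.meshgrid(s,np.arange(-12,12.1,.5),indexing="ij")
    W=np.stack([c0[0]+X*np.cos(a)-Y*np.sin(a),c0[1]+X*np.sin(a)+Y*np.cos(a),np.full_like(X,98)],-1)
    uv=proj(d,W).reshape(*X.shape,2).astype(np.float32)
    I=cv2.remap(d["color"],uv[...,0],uv[...,1],cv2.INTER_LINEAR); g=I[...,1]; r=I[...,2]-I[...,:2].max(2)
    for x in range(-10,28,2):
        k=np.abs(X[:,0]-x)<1.1; yy=Y[0]
        band=np.abs(yy)<7
        p=g[k].mean(0); dk=np.clip(np.percentile(p[band],70)-8-p,0,None)*band; rd=np.clip(r[k].mean(0)-8,0,None)
        print(n,x,"dark y",round((dk*yy).sum()/max(dk.sum(),1),2),int(dk.sum()),"red y",round((rd*yy).sum()/max(rd.sum(),1),2),int(rd.sum()))
E
```

```text
top -10 dark y -0.26 14 red y 0.0 0
top -8 dark y -0.32 182 red y 0.0 0
top -6 dark y -0.19 421 red y 0.0 0
top -4 dark y -0.07 436 red y 0.0 0
top -2 dark y 0.14 400 red y 0.0 0
top 0 dark y 0.23 298 red y 0.0 0
top 2 dark y 0.29 331 red y 0.0 0
top 4 dark y 0.47 404 red y 0.0 0
top 6 dark y 0.58 328 red y 0.0 0
top 8 dark y 0.46 217 red y 0.0 0
top 10 dark y 0.0 132 red y 0.0 0
top 12 dark y -0.32 144 red y 0.0 0
top 14 dark y -0.31 190 red y 0.0 0
top 16 dark y 0.12 317 red y 1.73 5
top 18 dark y 0.64 382 red y 1.54 79
top 20 dark y 0.97 420 red y 1.27 157
top 22 dark y 0.86 376 red y 0.99 218
top 24 dark y 0.3 199 red y 0.76 225
top 26 dark y -2.32 138 red y 0.53 96
scene -10 dark y -0.25 128 red y 0.0 0
scene -8 dark y -0.4 246 red y 0.0 0
scene -6 dark y -0.52 289 red y 0.0 0
scene -4 dark y -0.7 266 red y 0.08 0
scene -2 dark y -0.63 242 red y 0.05 12
scene 0 dark y -0.41 227 red y -0.16 6
scene 2 dark y -0.25 219 red y 0.0 0
scene 4 dark y -0.17 201 red y 0.0 0
scene 6 dark y -0.18 186 red y 0.0 0
scene 8 dark y -0.33 159 red y 0.0 0
scene 10 dark y -0.51 124 red y 0.0 0
scene 12 dark y -0.55 87 red y 0.0 0
scene 14 dark y -0.37 79 red y 0.0 0
scene 16 dark y 0.06 129 red y 0.0 0
scene 18 dark y 0.21 190 red y 0.73 27
scene 20 dark y 0.19 233 red y 0.67 91
scene 22 dark y -0.01 218 red y 0.55 156
scene 24 dark y -0.24 192 red y 0.47 135
scene 26 dark y 0.37 105 red y 0.39 73
```

The red mark sits about 0.9 mm (about 2°) anticlockwise of the hand in both views, so I'll grip again and turn it back 2.2°.

>>> {"fn": "servo_tool", "kwargs": {
  "steps": [
    [[0.01, -0.035, -0.005], [0, 0, 0], 1],
    [[0.01, -0.035, -0.005], [0, 0, 0], 1],
    [[0.01, -0.035, -0.005], [0, 0, 0], 1],
    [[0.01, -0.035, -0.005], [0, 0, 0], 1],
    [[0.01, -0.035, 0], [0, 0, 0], 1],
    [[0.01, -0.035, 0], [0, 0, 0], 1],
    [[0.0105, -0.0355, 0], [0, 0, 0], 1],
    [[0, 0, -0.02], [0, 0, 0], 1]
  ]
}}

```text
t: 7.83
ee_pos: [564.5, -58.7, 183.8]
orientation: [0.986, 2.974, 0.0]
ft_force: [0.9, -0.0, 0.7]
width: 87.8
grasp_force: 0.0
```

>>> {"fn": "servo_tool", "kwargs": {
  "steps": [
    [[0, 0, -0.025], [0, 0, 0], 1],
    [[0, 0, -0.025], [0, 0, 0], 1],
    [[0, 0, -0.02], [0, 0, 0], 1],
    [[0, 0, -0.015], [0, 0, 0], 1],
    [[0, 0, -0.0127], [0, 0, 0], 1],
    [[0, 0, 0], [0, 0, 0], 0.8],
    [[0, 0, 0], [0, 0, 0], 0.6],
    [[0, 0, 0], [0, 0, 0], 0.45]
  ]
}}

```text
t: 8.5
ee_pos: [560.8, -52.4, 83.7]
orientation: [0.981, 2.983, 0.0]
ft_force: [-0.2, 0.4, -1.3]
width: 71.2
grasp_force: 0.0
```

>>> {"fn": "servo_tool", "kwargs": {
  "steps": [
    [[0, 0, 0], [0, 0, 0], 0.4],
    [[0, 0, 0], [0, 0, 0], 0.36],
    [[0, 0, 0], [0, 0, 0], 0.33],
    [[0, 0, 0], [0, 0, 0], 0.3],
    [[0, 0, 0], [0, 0, 0], 0.28],
    [[0, 0, 0], [0, 0, 0], 0.2],
    [[0, 0, 0], [0, 0, 0], 0.1],
    [[0, 0, 0], [0, 0, 0], 0.1]
  ]
}}

```text
t: 9.17
ee_pos: [560.1, -52.8, 83.7]
orientation: [0.979, 2.985, -0.002]
ft_force: [-2.4, -5.5, 5.3]
width: 56.3
grasp_force: 30.0
```

>>> {"fn": "servo_tool", "kwargs": {
  "steps": [
    [[0, 0, 0], [0, 0, -0.6], 0.1],
    [[0, 0, 0], [0, 0, -0.6], 0.1],
    [[0, 0, 0], [0, 0, -0.5], 0.1],
    [[0, 0, 0], [0, 0, -0.5], 0.1],
    [[0, 0, 0], [0, 0, 0], 0.1],
    [[0, 0, 0], [0, 0, 0], 0.1],
    [[0, 0, 0], [0, 0, 0], 0.1],
    [[0, 0, 0], [0, 0, 0], 0.1]
  ]
}}

```text
t: 9.83
ee_pos: [560.2, -52.9, 83.7]
orientation: [1.037, 2.965, -0.002]
ft_force: [-1.4, -5.7, 4.9]
width: 56.5
grasp_force: 30.0
```

>>> {"fn": "servo_tool", "kwargs": {
  "steps": [
    [[0, 0, 0], [0, 0, 0], 0.5],
    [[0, 0, 0], [0, 0, 0], 1],
    [[0, 0, 0], [0, 0, 0], 1],
    [[0, 0, 0], [0, 0, 0], 1],
    [[0, 0, 0.015], [0, 0, 0], 1],
    [[0, 0, 0.025], [0, 0, 0], 1],
    [[0, 0, 0.03], [0, 0, 0], 1],
    [[0, 0, 0.03], [0, 0, 0], 1]
  ]
}}

```text
t: 10.5
ee_pos: [559.6, -51.8, 183.5]
orientation: [-1.037, -2.964, 0.0]
ft_force: [0.6, -0.5, -0.1]
width: 88.1
grasp_force: 0.0
```

>>> {"fn": "servo_tool", "kwargs": {
  "steps": [
    [[-0.01, 0.035, 0.01], [0, 0, 0], 1],
    [[-0.01, 0.035, 0.01], [0, 0, 0], 1],
    [[-0.01, 0.035, 0.01], [0, 0, 0], 1],
    [[-0.01, 0.035, 0.01], [0, 0, 0], 1],
    [[-0.01, 0.035, 0], [0, 0, 0], 1],
    [[-0.01, 0.035, 0], [0, 0, 0], 1],
    [[-0.01, 0.035, 0], [0, 0, 0], 1],
    [[0, 0, 0], [0, 0, 0], 1]
  ]
}}

```text
t: 11.17
ee_pos: [488.6, 197.8, 223.2]
orientation: [-1.031, -2.967, -0.003]
ft_force: [0.1, -0.8, 0.6]
width: 88.1
grasp_force: 0.0
```

```bash
cat > chk.py <<'E'
from dial import *
def chk(n,c0,k=4):
    ds=[cam(n) for _ in range(k)]; d=ds[0]; d["color"]=np.mean([x["color"] for x in ds],0).astype(np.float32)
    a=np.radians(9.9); s=np.arange(-30,30.1,.5); X,Y=np.meshgrid(s,np.arange(-12,12.1,.5),indexing="ij")
    W=np.stack([c0[0]+X*np.cos(a)-Y*np.sin(a),c0[1]+X*np.sin(a)+Y*np.cos(a),np.full_like(X,98)],-1)
    uv=proj(d,W).reshape(*X.shape,2).astype(np.float32)
    I=cv2.remap(d["color"],uv[...,0],uv[...,1],cv2.INTER_LINEAR); r=np.clip(I[...,2]-I[...,:2].max(2)-8,0,None)*(X>14)
    print(n,"red xy",((r*X).sum()/r.sum()).round(2),((r*Y).sum()/r.sum()).round(2),*dial(d))
    return d
if __name__=="__main__":
    chk("top",(560.6,-52.4)); chk("scene",(558.5,-52.0))
E
python3 chk.py
```

```text
top red xy 23.22 0.42 red rel [22.5  4.6] ang 11.5 w 73.0 hand [13.5  1.7] 7.3
scene red xy 22.76 -0.44 red rel [21.   4.1] ang 11.2 w 69.0 hand [-1.5  0.5] 161.1
```

The bezel is now aligned within about 1°. Next is the gauge.

>>> {"fn": "servo_tool", "kwargs": {
  "steps": [
    [[-0.0055, 0.0171, 0], [0, 0, -6.5], 0.4],
    [[-0.0055, 0.0171, 0], [0, 0, -6.5], 0.2],
    [[-0.0055, 0.0171, 0], [0, 0, -6.5], 0.2],
    [[-0.0055, 0.0171, 0], [0, 0, -6.5], 0.2],
    [[-0.0055, 0.0171, 0], [0, 0, -6.5], 0.2],
    [[-0.0055, 0.0171, 0], [0, 0, -6.5], 0.2],
    [[-0.0053, 0.0171, 0], [0, 0, -6.5], 0.2],
    [[0, 0, 0], [0, 0, -6.5], 0.2]
  ]
}}

```text
t: 12.23
ee_pos: [451.8, 314.2, 223.0]
orientation: [-2.238, -2.204, -0.001]
ft_force: [-0.3, 0.3, -1.5]
width: 52.8
grasp_force: 0.0
```

>>> {"fn": "servo_tool", "kwargs": {
  "steps": [
    [[0, 0, -0.02], [0, 0, 0], 0.2],
    [[0, 0, -0.02], [0, 0, 0], 0.2],
    [[0, 0, -0.02], [0, 0, 0], 0.2],
    [[0, 0, 0], [0, 0, 0], 0.2],
    [[0, 0, 0], [0, 0, 0], 0.2],
    [[0, 0, 0], [0, 0, 0], 0.2],
    [[0, 0, 0], [0, 0, 0], 0.2],
    [[0, 0, 0], [0, 0, 0], 0.2]
  ]
}}

```text
t: 12.9
ee_pos: [452.7, 312.9, 164.2]
orientation: [2.233, 2.21, 0.003]
ft_force: [0.9, -0.4, -0.7]
width: 52.7
grasp_force: 0.0
```

```bash
python3 - <<'E'
from m import *
o=sensors.get_obs(); print(o["ee_pos"].round(1),o["orientation"].round(3),o["width"])
t=[]
for n in("top","scene"):
    d=cam(n); u,v=proj(d,[[450,317,150]])[0].astype(int)
    t.append(cv2.resize(d["color"][v-35:v+35,u-35:u+35],(400,400),interpolation=2))
    e=o["ee_pos"]; print(n,(proj(d,[e,[450.3,317.5,147]])-[u-35,v-35])*400/70)
cv2.imwrite("pics/g1.png",np.hstack(t))
E
```

```text
[452.7 312.9 164.2] [2.233 2.21  0.003] 52.70582928542824
top [[203.82755069 192.89644235]
 [201.7115024  200.40228096]]
scene [[202.60062165 184.2407195 ]
 [203.26564792 210.4103772 ]]
```

View pics/g1.png

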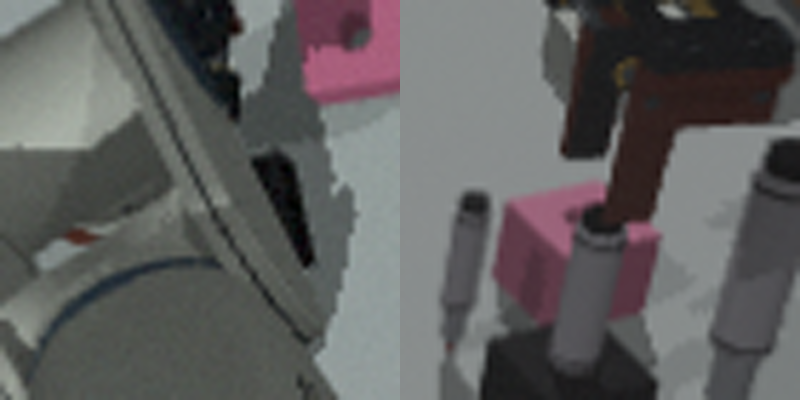

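The gauge cap is at (602,215) in the scene panel, with the fingers straddling it at (585,155) and (632,215), and the big tube clear at right. I'll shift by (-2.4, +4.6) mm, go down and grip.

>>> {"fn": "servo_tool", "kwargs": {
  "steps": [
    [[-0.0024, 0.0046, 0], [0, 0, 0], 0.2],
    [[0, 0, 0], [0, 0, 0], 0.2],
    [[0, 0, -0.015], [0, 0, 0], 0.2],
    [[0, 0, -0.015], [0, 0, 0], 0.2],
    [[0, 0, -0.015], [0, 0, 0], 0.2],
    [[0, 0, -0.015], [0, 0, 0], 0.2],
    [[0, 0, -0.015], [0, 0, 0], 0.2],
    [[0, 0, -0.006], [0, 0, 0], 0.2]
  ]
}}

```text
t: 13.67
ee_pos: [448.5, 316.9, 80.3]
orientation: [-2.232, -2.21, 0.004]
ft_force: [-0.9, -0.8, 0.7]
width: 52.6
grasp_force: 0.0
```

>>> {"fn": "servo_tool", "kwargs": {
  "steps": [
    [[0, 0, 0], [0, 0, 0], 0],
    [[0, 0, 0], [0, 0, 0], -0.2],
    [[0, 0, 0], [0, 0, 0], -0.3],
    [[0, 0, 0], [0, 0, 0], -0.36],
    [[0, 0, 0], [0, 0, 0], -0.42],
    [[0, 0, 0], [0, 0, 0], -0.6],
    [[0, 0, 0], [0, 0, 0], -1],
    [[0, 0, 0], [0, 0, 0], -1]
  ]
}}

```text
t: 14.33
ee_pos: [449.9, 317.5, 82.7]
orientation: [2.232, 2.21, 0.002]
ft_force: [-0.8, -1.3, 6.3]
width: 25.8
grasp_force: 30.0
```

>>> {"fn": "servo_tool", "kwargs": {
  "steps": [
    [[0, 0, 0.01], [0, 0, 0], -1],
    [[0, 0, 0.015], [0, 0, 0], -1],
    [[0, 0, 0.02], [0, 0, 0], -1],
    [[0, 0, 0.02], [0, 0, 0], -1],
    [[0, 0, 0.025], [0, 0, 0], -1],
    [[0, 0, 0.025], [0, 0, 0], -1],
    [[0, 0, 0.02], [0, 0, 0], -1],
    [[0, 0, 0.015], [0, 0, 0], -1]
  ]
}}

```text
t: 15.0
ee_pos: [449.8, 317.4, 234.5]
orientation: [2.232, 2.21, 0.003]
ft_force: [0.2, 0.6, -1.1]
width: 25.8
grasp_force: 30.0
```

>>> {"fn": "servo_tool", "kwargs": {
  "steps": [
    [[0.006, -0.018, 0], [0, 0, 0], -1],
    [[0.006, -0.018, 0], [0, 0, 0], -1],
    [[0.006, -0.018, 0], [0, 0, 0], -1],
    [[0.006, -0.018, 0], [0, 0, 0], -1],
    [[0.006, -0.018, 0], [0, 0, 0], -1],
    [[0.006, -0.018, 0], [0, 0, 0], -1],
    [[0.006, -0.018, 0], [0, 0, 0], -1],
    [[0.006, -0.018, 0], [0, 0, 0], -1]
  ]
}}

```text
t: 15.67
ee_pos: [497.4, 172.2, 232.4]
orientation: [-2.232, -2.21, 0.0]
ft_force: [-0.1, -0.2, -0.8]
width: 25.7
grasp_force: 30.0
```

>>> {"fn": "servo_tool", "kwargs": {
  "steps": [
    [[0.006, -0.018, 0], [0, 0, 0], -1],
    [[0.006, -0.018, 0], [0, 0, 0], -1],
    [[0.006, -0.018, 0], [0, 0, 0], -1],
    [[0.006, -0.018, 0], [0, 0, 0], -1],
    [[0.006, -0.018, 0], [0, 0, 0], -1],
    [[0.006, -0.018, 0], [0, 0, 0], -1],
    [[0.006, -0.018, 0], [0, 0, 0], -1],
    [[0.006, -0.018, 0], [0, 0, 0], -1]
  ]
}}

```text
t: 16.33
ee_pos: [545.3, 28.3, 232.4]
orientation: [-2.232, -2.21, 0.0]
ft_force: [0.2, 0.3, -2.0]
width: 25.6
grasp_force: 30.0
```

>>> {"fn": "servo_tool", "kwargs": {
  "steps": [
    [[0.001, -0.01, -0.01], [0, 0, 0], -1],
    [[0, 0, -0.01], [0, 0, 0], -1],
    [[0, 0, -0.01], [0, 0, 0], -1],
    [[0, 0, 0], [0, 0, 0], -1],
    [[0, 0, 0], [0, 0, 0], -1],
    [[0, 0, 0], [0, 0, 0], -1],
    [[0, 0, 0], [0, 0, 0], -1],
    [[0, 0, 0], [0, 0, 0], -1]
  ]
}}

```text
t: 17.0
ee_pos: [546.7, 19.7, 202.4]
orientation: [2.231, 2.211, 0.001]
ft_force: [0.1, 0.8, -1.6]
width: 25.8
grasp_force: 30.0
```

```bash
python3 - <<'E'
from m import *
o=sensors.get_obs(); e=o["ee_pos"]; print(e.round(1),o["orientation"].round(3),o["width"],o["ft_force"].round(2),o["moment"].round(2))
d=cam("scene"); print("expect org,top,tip",proj(d,[e-[0,0,55.7],e+[0,0,64.3],e-[0,0,73.7]]).round(1), "mark",proj(d,[[547.6,19.2,45]]))
u,v=proj(d,[e-[0,0,60]])[0].astype(int); print(u,v)
cv2.imwrite("pics/g2.png",cv2.resize(d["color"][v-60:v+60,u-60:u+60],(600,600),interpolation=2))
P=cloud(d); np.save("scene2.npy",d,allow_pickle=True)
# axis: grey/black tube points between z of nose and grip
m=(np.hypot(P[...,0]-e[0],P[...,1]-e[1])<25)&(P[...,2]>e[2]-54)&(P[...,2]<e[2]-2)
for a,b in((-54,-40),(-40,-28),(-26,-14),(-14,-4)):
    k=m&(P[...,2]>e[2]+a)&(P[...,2]<e[2]+b); print(a,b,k.sum(),P[k].mean(0).round(1) if k.any() else "")
E
```

```text
[546.7  19.7 202.4] [2.231e+00 2.211e+00 1.000e-03] 25.817259151755493 [ 0.06  0.81 -1.59] [-0.04  0.08 -0.  ]
expect org,top,tip [[258.6 182.4]
 [259.6 142.4]
 [258.5 187.9]] mark [[257.71089412 211.88349426]]
258 183
-54 -40 30 [551.6  19.5 155.6]
-40 -28 22 [552.5  20.4 167.6]
-26 -14 39 [555.9  19.7 182.8]
-14 -4 29 [556.   19.2 193.5]
```

View pics/g2.png

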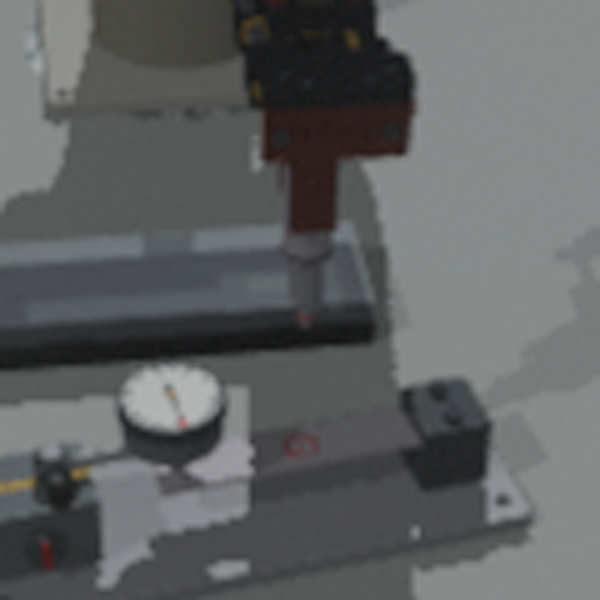

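The gauge hangs upright with its tip at (304,320) in the crop, over the red circle at (301,446). Lowering.

>>> {"fn": "servo_tool", "kwargs": {
  "steps": [
    [[0.001, 0, -0.012], [0, 0, 0], -1],
    [[0, 0, -0.012], [0, 0, 0], -1],
    [[0, 0, -0.012], [0, 0, 0], -1],
    [[0, 0, -0.012], [0, 0, 0], -1],
    [[0, 0, -0.01], [0, 0, 0], -1],
    [[0, 0, -0.008], [0, 0, 0], -1],
    [[0, 0, -0.006], [0, 0, 0], -1],
    [[0, 0, -0.004], [0, 0, 0], -1]
  ]
}}

```text
t: 17.72
ee_pos: [547.3, 19.2, 125.0]
orientation: [-2.232, -2.21, 0.001]
ft_force: [0.4, -1.0, -1.0]
width: 25.5
grasp_force: 30.0
```

>>> {"fn": "servo_tool", "kwargs": {
  "steps": [
    [[0, 0, -0.003], [0, 0, 0], -1],
    [[0, 0, -0.003], [0, 0, 0], -1],
    [[0, 0, -0.002], [0, 0, 0], -1],
    [[0, 0, -0.002], [0, 0, 0], -1],
    [[0, 0, -0.002], [0, 0, 0], -1],
    [[0, 0, -0.001], [0, 0, 0], -1],
    [[0, 0, 0], [0, 0, 0], -1],
    [[0, 0, 0], [0, 0, 0], -1]
  ]
}}

```text
t: 18.38
ee_pos: [547.8, 19.3, 113.3]
orientation: [2.232, 2.21, 0.001]
ft_force: [-0.3, -0.7, 1.9]
width: 25.9
grasp_force: 30.0
```

```bash
cat > f.py <<'E'
from m import *
F=[];E=[]
for _ in range(10):
    cam("scene"); o=sensors.get_obs(); F.append(o["ft_force"]); E.append(o["ee_pos"])
print(np.mean(F,0).round(2),np.std(F,0).round(2),np.mean(E,0).round(2),o["orientation"].round(3))
E
python3 f.py
```

```text
[ 0.06 -0.26  1.27] [0.59 0.63 0.41] [547.72  19.23 113.16] [2.232 2.21  0.   ]
```

>>> {"fn": "servo_tool", "kwargs": {
  "steps": [
    [[0, 0, -0.001], [0, 0, 0], -1],
    [[0, 0, -0.001], [0, 0, 0], -1],
    [[0, 0, -0.001], [0, 0, 0], -1],
    [[0, 0, -0.001], [0, 0, 0], -1],
    [[0, 0, -0.0008], [0, 0, 0], -1],
    [[0, 0, 0], [0, 0, 0], -1],
    [[0, 0, 0], [0, 0, 0], -1],
    [[0, 0, 0], [0, 0, 0], -1]
  ]
}}

```text
t: 19.55
ee_pos: [547.7, 19.2, 108.3]
orientation: [2.232, 2.21, 0.0]
ft_force: [0.2, -1.1, 5.0]
width: 25.9
grasp_force: 30.0
```

```bash
python3 f.py && python3 - <<'E'
from m import *
d=cam("scene"); u,v=proj(d,[[547.6,0,70]])[0].astype(int)
cv2.imwrite("pics/p1.png",cv2.resize(d["color"][v-30:v+30,u-40:u+40],(800,600),interpolation=2))
e=sensors.get_obs()["ee_pos"]; print((proj(d,[e-[0,0,55.7],[547.6,19.2,45],[560,-52,98]])-[u-40,v-30])*10)
E
```

```text
[ 0.74 -0.11  3.8 ] [0.28 0.48 0.46] [547.65  19.24 108.26] [2.232 2.21  0.   ]
[[477.82097943 348.43864748]
 [477.10894122 368.83494262]
 [220.41909106 270.81770157]]
```

View pics/p1.png

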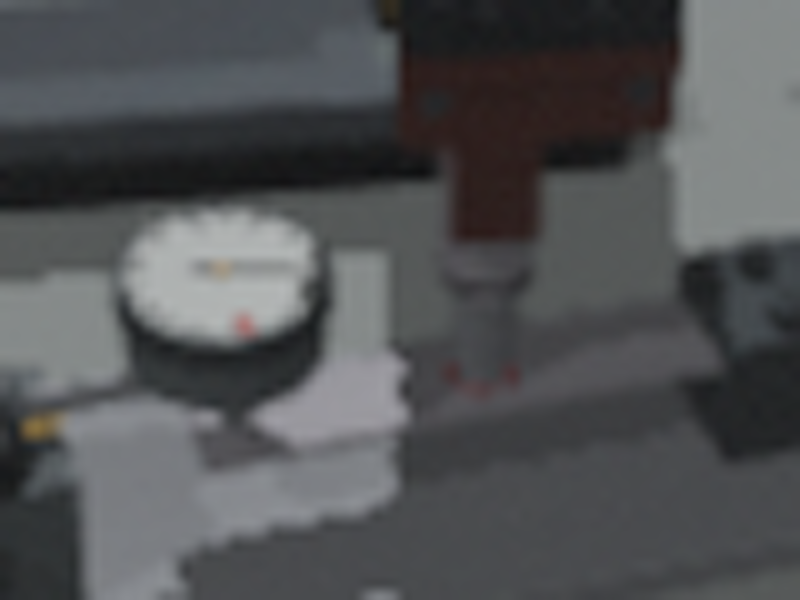

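The tip sits inside the red circle, whose arc shows at (445–515,375–390). The hand (292,267) has swung off the red mark (243,326), which stayed in place. I'll check the hand's angle as a measure of the load.

```bash
python3 - <<'E'
from m import *
for n,c0 in(("scene",(558.5,-52.0)),("top",(560.6,-52.4))):
    ds=[cam(n) for _ in range(6)]; d=ds[0]; g=np.mean([x["color"][...,1] for x in ds],0).astype(np.float32)
    best=[]
    for A in np.arange(40,120,1.):
        a=np.radians(A+9.9); r=np.arange(6,17,.5)
        uv=proj(d,np.c_[c0[0]+r*np.cos(a),c0[1]+r*np.sin(a),np.full(len(r),98)]).astype(np.float32)
        best.append(cv2.remap(g,uv[:,0].copy(),uv[:,1].copy(),cv2.INTER_LINEAR).mean())
    b=np.array(best); w=np.clip(np.median(b)-8-b,0,None); A=np.arange(40,120,1.)
    print(n,"min",A[b.argmin()],"centroid",((w*A).sum()/w.sum()).round(1),"rad",np.radians((w*A).sum()/w.sum()).round(3),b.min().round(),np.median(b).round())
E
python3 chk.py
```

```text
scene min 85.0 centroid 84.0 rad 1.465 151.0 165.0
top min 40.0 centroid nan rad nan 76.0 78.0
top red xy nan nan red rel [nan nan] ang nan w 0.0 hand [7.4 4.6] 31.9
scene red xy 22.48 -0.52 red rel [20.7  4. ] ang 10.9 w 77.0 hand [-4.1  5.2] 128.3<stdin>:10: RuntimeWarning: invalid value encountered in scalar divide
chk.py:8: RuntimeWarning: invalid value encountered in scalar divide
  print(n,"red xy",((r*X).sum()/r.sum()).round(2),((r*Y).sum()/r.sum()).round(2),*dial(d))
dial.py:7: RuntimeWarning: invalid value encountered in divide
  z=(rel*red[:,None]).sum(0)/red.sum()
```

The hand's line direction gives about 1.27 rad. The force rise is about 5.1 N and the travel about 10.2 mm, so all three agree. The red mark hasn't moved, so I'm handing it in.

```bash
python3 -c "
from workcell import close_job
print(close_job())"
```

```text
the job is handed in; nothing more can be done
None
```

The job is handed in: the bezel is set to within about 1° of the hand, and the arm still holds the gauge upright inside the red circle at about 5.1 N (about 10.2 mm of plunger travel). The hand reads about 1.27 rad off zero.

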